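# Zero a coating gauge, then hold it square on the ringed spot of a plaque

### The job

Take the pen-like coating gauge out of its desk stand, hold it upright and press its spring foot gently on the top of the steel reference disc, near the middle, for about a second to zero it. Then hold it square to the sloping face of the brass plaque with the foot inside the ring mark (not the cross or the square), pressed gently so that the foot is about half way in and not bottomed; finish like that, still holding the gauge there in the gripper. Do not shift the plaque, the disc or the other things on the table.

Things in the scene. Friction and masses are not known exactly. Their poses are not given: they have to be found in the camera images.
- gauge_grip (a point): middle of the grip of the coating gauge, a slim upright hand tool: a grey square grip 24x24 mm, 62 mm long, with a small screen on one flat. Origin on the gauge's axis, 85 mm above the foot's end (foot out), 30 mm above the top of the collar under the grip; z up the gauge, away from the foot; x and y square to the flats.
- gauge: the whole gauge, 121 mm long, 0.13 to 0.21 kg; below the grip a round black collar 32 mm across, 5 mm thick, a steel stem 19 mm across, and a steel spring foot 8 mm across sticking out 14 mm. At the start it hangs upright in the stand by its collar. Origin on the axis at the end of the foot (foot out); axes as at gauge_grip.
- foot_tip (a point): end of the gauge's spring foot, on its axis, moving with the foot; z up the gauge
- foot (a joint): how far the spring foot is pressed into the gauge: 0 out, 0.008 m bottomed. It needs about 1 N to start moving, 3 N at half way and 5 N at the end; rigid beyond that.
- stand: desk stand of the gauge: round black foot 72 mm across, 8 mm thick, with an upright grey tube 40 mm outside, 26 mm inside, its rim 62 mm above the table; fixed to the table. Origin under its centre. The gauge comes out straight up: the stem and foot reach 50 mm below the rim.
- disc_top (a point): centre of the flat top of the steel reference disc, 50 mm across and 25 mm high, 0.4 kg, standing loose on the table; z up
- ring_mark (a point): centre of the ring mark on the plaque's face: a thin dark inlaid circle 24 mm across; z points out of the face, x up the slope, y to the left along the face. The face is smooth and flat there. A cross is 60 mm to the left (+y) of it and a square outline lies lower down the slope.
- plaque: square brass plaque 120x120x8 mm with a raised rim 2.5 mm high, on the tray of a tilting easel that leans it back 10 to 24 degrees, so its face looks up and to the easel's front; stiffly clamped. Origin at the centre of its underside, axes as at ring_mark; the ring mark is at x +18, y -30, z +8 mm.
- easel: the easel's grey foot plate 170x190 mm, fixed to the table, its front facing the robot more or less; origin under its centre. Thin steel arcs at both sides rise to at most 110 mm; the black clamp knobs on them stick out to 110 mm either side.
- beaker: small clear glass beaker, 53x59x67 mm; bystander, origin under its centre
- petri_dish: clear petri dish, 60 mm across, 13 mm high; bystander, origin under its centre
- tweezers: steel tweezers lying flat, 122 mm long; bystander, origin under its centre
- loupe: black eyeglass loupe, 42 mm across, 34 mm high; bystander, origin under its centre
- eraser: eraser in a paper sleeve, 23x52x13 mm; bystander, origin under its centre
- strip_tin: round green tin, 64 mm across, 23 mm high; bystander, origin under its centre
- vial_0: small glass vial with a black cap, 21 mm across, 51 mm high; bystander, origin under its centre
- book_weight: grey metal book weight with a knob, 47 mm across, 41 mm high; bystander, origin under its centre

How it is judged:
By the outcome, as a careful person would: the job done as asked, in the order asked, and still so for the second after the job is handed in, while the arm keeps its last pose, push and grip.
It also fails if it takes over 45 s, if anything falls off the work surface, if the arm or the gripper's body presses on something with over 40 N, if the wrist force passes 120 N, or if a joint passes its speed limit or range.

### The arm

A 6-joint arm with a two-finger parallel gripper is mounted at the origin on a cart in front of the work surface, level with it; the furniture and walls round the work are solid. World frame = base frame: x ahead of the robot, y to its left, z up, the work surface at z = 0. Lengths are in mm, angles in rad, forces in N, time in s.
With the tool pointing down it reaches from about 425 to 1125 mm from the base axis. Payload 14.9 kg.
Tool frame: the origin (TCP) lies at the very end of the fingers, on their centre line; the grasp point (between the pads) lies 19 mm behind it (manip.grasp_offset is the distance from the TCP to the grasp point, in mm); z points along the fingers, y is the direction in which the jaws open and shut (so a half turn about z gives the same grasp; the last joint's range is limited). The gripper opens to 91 mm and grips with 3 to 60 N. Pads are 32 mm wide; open, the fingers measure 118 mm over their backs; the gripper's body (76 mm by 178 mm) begins 60 mm behind the grasp point.
Start: joints at [1.117, 0.379, 1.734, -0, 1.028, -0.033], TCP at [285.952, 638.944, 213.932] pointing down, gripper open.
Joint ranges: [-2.77, 2.77], [-0.74, 2.19], [0, 2.66], [-1.06, 4.2], [0.31, 2.87], [-3.08, 3.08]. Speed limits (rad/s): [1.89, 1.89, 2.39, 3.14, 3.14, 3.14].

### API

Orientations are given as a 3x3 rotation matrix whose columns are the frame's x, y, z axes.
In Python, from cell import manip gives the robot as it stands.
- The arm moves only by the shell command python3 -m inch 'ROWS'. ROWS is JSON, a list of rows, each a list of 7 numbers: the turn, a rotation vector about the world's x, y, z in degrees, then the shift along the world's x, y, z in cm, then the finger opening in cm, from 0 to 9.12. A call has 1 to 5 rows; each row is the pose to reach, as a shift and turn from the pose commanded when the call began; what a row does not reach only later rows make up. A row lasts 1/12 s, in which the tool goes at most 41.7 mm and 7.16 degrees, less where a joint would pass 70% of its speed; a pose out of reach is approached as far as the arm can. A call with a gripper value outside its range is refused whole. The fingers move at their own pace and stop on an object; the grip force is fixed at half the most. Time passes only in rows, so rows that repeat a pose let the fingers close. It gives the time, the measured TCP pose, the force and the opening at its end, in the units of the state.
- manip.observe(): the state, without advancing time (a new reading comes with each control period).
- manip.snapshot(name): name is "scene" or "side" or "wrist"; returns a dict with "img" (420x560x3 uint8, red, green, blue), "fx", "fy", "cx", "cy" (pixels), "D" ([k1, k2, p1, p2, k3] as OpenCV has them; the pictures are not rectified), "rvec" (rotation vector, rad) and "tvec" (3), from world to camera coordinates, as OpenCV has them. Camera axes: x right, y down, z forward; pixel columns grow to the right and rows downward; lengths in mm; the calibration is good to about 2 mm. A picture is of the moment at which its call begins. There is no depth.
- manip.close_job(): hands the job in, once; it reports no verdict.
Trained networks look in the newest picture that a camera, given by its name, has taken for a name from the list of things; names that differ only in an ending like _2 or _b are one class to them, and where a whole thing is asked for, a point or a joint stands for the part that bears it (a point fixed in the world has none). Each returns a list of dicts, best first, with "p" (0 to 1); they miss things now and then, are a little off and sometimes report something else, mostly with a low value. They report only what shows in the picture. A call takes as long as a camera call.
- manip.find_in(query, camera): "centre" ([column, row] in pixels, amid what is visible of it).
- manip.silhouettes(query, camera): "mask" (420x560 bool, what is visible of it) and "centre" ([column, row] in pixels, amid what is visible of it).
The state is a dict: "time_s": time; "joint_pos": joint angles; "joint_velocities": joint speeds; "effort": joint torques, N m; "tcp_pos": TCP position; "tcp_rot": TCP orientation; "force": force on the tool from outside, world axes, zero at the start; "moment": the same for the moment, N m; "grip_width": finger opening in mm.
Only numpy, scipy, OpenCV 4.12 (cv2) and the standard library are available. Lean on these libraries where they do the work, as an engineer would, in place of code of your own. Each camera call takes 0.05 s, during which the arm holds its last target.

## Working session

There is one attempt and no reset: what is moved stays moved. The work goes in short steps, Python scripts to look and compute and a shell command to move; the robot and the scene stay as the last step left them, time stands still between calls to the robot, and variables do not carry over. Pictures are saved under pics/ and viewed, and the job is handed in when it is done.

```bash
ls; mkdir -p pics
python3 - <<'E'
from cell import manip
import cv2
s=manip.observe(); print({k:s[k] for k in('time_s','tcp_pos','tcp_rot','force','grip_width')})
for n in('scene','side','wrist'):
    d=manip.snapshot(n); cv2.imwrite(f'pics/{n}0.png',d['img'][:,:,::-1]); print(n,d['fx'],d['cx'],d['cy'],d['D'],d['rvec'],d['tvec'])
    for q in ('gauge','gauge_grip','stand','disc_top','ring_mark','plaque','easel'):
        try:
            print(q,[(round(r['p'],2),[round(float(c)) for c in r['centre']]) for r in manip.find_in(q,n)][:3])
        except Exception as e: print(q,e)
E
```

```text
pics
{'time_s': 0.0, 'tcp_pos': array([285.76685965, 638.5603266 , 213.29213185]), 'tcp_rot': array([[-9.12787098e-01,  4.08435439e-01, -4.53598072e-04],
       [ 4.08435691e-01,  9.12786541e-01, -1.00883798e-03],
       [ 1.99303327e-06, -1.10611993e-03, -9.99999388e-01]]), 'force': array([0.49380772, 0.5644897 , 0.28803009]), 'grip_width': 91.43781069905027}
scene 540.0061776967997 278.4585860811099 206.7733612816541 [0.03931822 0.         0.         0.         0.        ] [ 2.04525376 -0.59202185  0.35263264] [-440.16064426  187.39386809 1405.53466662]
gauge []
gauge_grip []
stand [(0.89, [309, 274])]
disc_top [(0.61, [300, 233])]
ring_mark [(0.59, [255, 189])]
plaque [(0.72, [255, 190])]
easel [(0.61, [258, 197])]
side 385.91400401186127 290.51385351251366 209.31742548864327 [-0.05717811  0.          0.          0.          0.        ] [ 0.5588391  -2.5271174   1.40596845] [ 448.56278464  217.94608691 1282.56260744]
gauge [(0.56, [196, 300])]
gauge_grip []
stand [(0.52, [332, 206])]
disc_top []
ring_mark []
plaque []
easel [(0.45, [283, 267])]
wrist 378.19024538754104 281.3569402518359 211.62450358179487 [-0.02850506  0.          0.          0.          0.        ] [-2.42673829 -1.57378773 -0.22826313] [-699.26335914  -31.72169234  391.37152408]
gauge []
gauge_grip []
stand []
disc_top []
ring_mark []
plaque []
easel []
```

View pics/scene0.png

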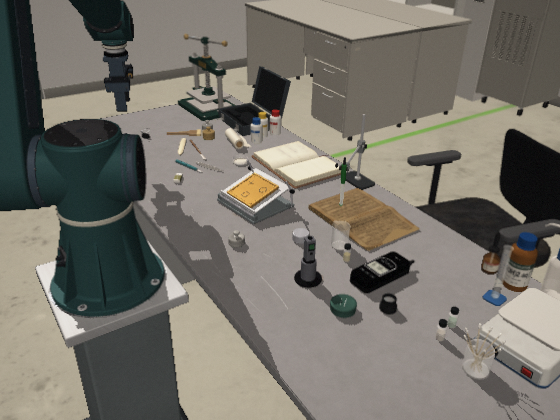

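View pics/side0.png

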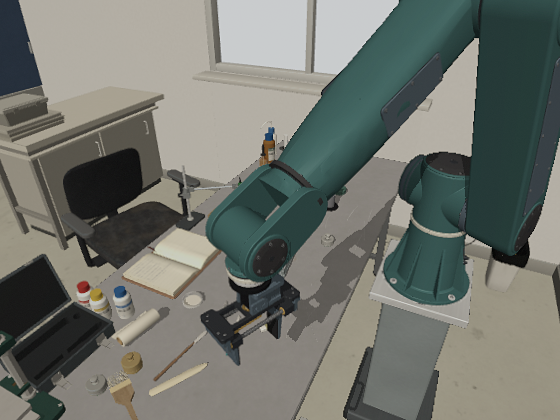

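View pics/wrist0.png

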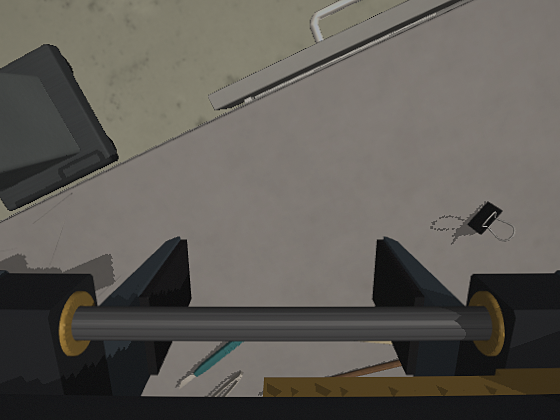

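The scene picture shows the gauge in its stand at about (309,262), the disc just behind it at (300,236), and the plaque at (255,190). The book weight is at (237,240). The arm blocks the side view. I'll zoom in and localise these.

```bash
cat > h.py <<'E'
import numpy as np, cv2
from cell import manip
def cam(d):
    K=np.array([[d['fx'],0,d['cx']],[0,d['fy'],d['cy']],[0,0,1.]]); return K,np.array(d['D'],float),np.array(d['rvec'],float),np.array(d['tvec'],float)
def ray(d,px):
    K,D,r,t=cam(d); R=cv2.Rodrigues(r)[0]
    u=cv2.undistortPoints(np.array([[px]],float),K,D)[0,0]
    return -R.T@t, R.T@np.array([u[0],u[1],1.])
def onz(d,px,z):
    c,v=ray(d,px); return c+v*(z-c[2])/v[2]
def proj(d,P):
    K,D,r,t=cam(d); return cv2.projectPoints(np.array(P,float).reshape(-1,1,3),r,t,K,D)[0].reshape(-1,2)
def tri(L):
    A=np.zeros((3,3));b=np.zeros(3)
    for d,p in L:
        c,v=ray(d,p); v=v/np.linalg.norm(v); M=np.eye(3)-np.outer(v,v); A+=M;b+=M@c
    return np.linalg.solve(A,b)
E
python3 - <<'E'
from h import *
d=manip.snapshot('scene'); im=d['img'][:,:,::-1]
cv2.imwrite('pics/z1.png',cv2.resize(im[155:305,205:365],None,fx=5,fy=4*1.25,interpolation=cv2.INTER_CUBIC)[:600*2][:750])
cv2.imwrite('pics/z1.png',cv2.resize(im[160:300,205:355],None,fx=4.2,fy=4.2,interpolation=cv2.INTER_CUBIC))
print('stand foot',onz(d,[309,278],0),'disc',onz(d,[300,233],25),'plq',onz(d,[255,190],40), 'gauge top px', onz(d,[309,238],138))
for q in ('beaker','petri_dish','tweezers','loupe','eraser','strip_tin','vial_0','book_weight'):
    print(q,[(round(r['p'],2),[round(float(c)) for c in r['centre']],onz(d,r['centre'],15).round()) for r in manip.find_in(q,'scene')][:2])
E
```

```text
stand foot [ 4.44195288e+02 -2.71319955e+02 -1.13686838e-13] disc [ 523.23136233 -114.04456914   25.        ] plq [528.62675505 149.63420455  40.        ] gauge top px [ 429.63562797 -282.01321542  138.        ]
beaker []
petri_dish [(0.5, [240, 160], array([617., 409.,  15.]))]
tweezers [(0.47, [209, 168], array([495., 416.,  15.]))]
loupe [(0.83, [387, 304], array([ 536., -466.,   15.]))]
eraser [(0.56, [233, 238], array([354., -20.,  15.])), (0.54, [177, 175], array([374., 419.,  15.]))]
strip_tin [(0.98, [340, 308], array([ 431., -419.,   15.])), (0.37, [238, 160], array([614., 415.,  15.]))]
vial_0 [(0.64, [346, 249], array([ 595., -235.,   15.]))]
book_weight [(0.64, [234, 238], array([354., -26.,  15.])), (0.23, [207, 166], array([493., 428.,  15.]))]
```

View pics/z1.png

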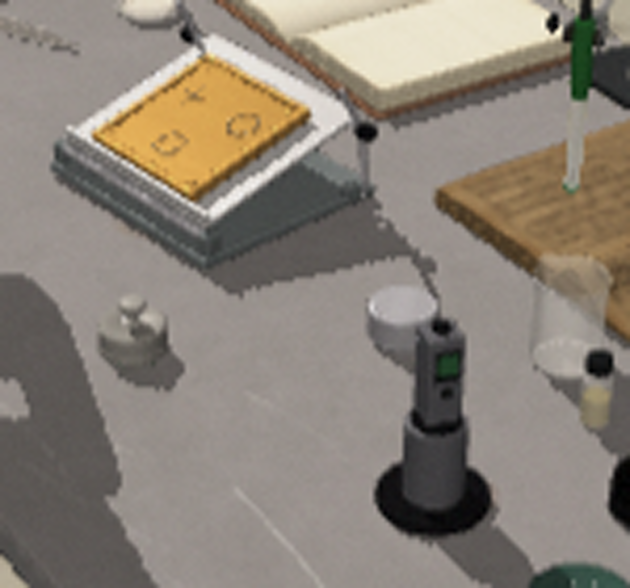

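Run:
```python
from h import *
d=manip.snapshot('wrist'); s=manip.observe(); c,v=ray(d,[281,211]); R=s['tcp_rot']
print('cam in tool',R.T@(c-s['tcp_pos']),'fwd in tool',R.T@v, 'right',R.T@cv2.Rodrigues(d['rvec'])[0][0])
d=manip.snapshot('scene')
print('ring at z50', onz(d,[262.9,189.8],50),onz(d,[262.9,189.8],60))
print('cross', onz(d,[251.4,183.1],50),'sq',onz(d,[245.2,194],40))
```

```text
cam in tool [  80.92294401   -1.05387156 -170.87554314] fwd in tool [-2.81540782e-01 -6.98187205e-05  9.59551146e-01] right [ 7.60406725e-04  9.99999474e-01 -6.87724962e-04]
ring at z50 [541.71259024 122.10980952  50.        ] [532.39019124 106.7127753   60.        ]
cross [533.07112373 180.0070745   50.        ] sq [488.75746855 143.32808764  40.        ]
```

```bash
python3 -m inch '[[0,0,0,1.8,-3.6,0.6,9.1],[0,0,0,3.6,-7.2,1.2,9.1],[0,0,0,5.4,-10.8,1.9,9.1],[0,0,0,7.2,-14.4,2.5,9.1],[0,0,0,9,-18,3.1,9.1]]'; python3 -m inch '[[0,0,0,1.8,-3.6,0.6,9.1],[0,0,0,3.6,-7.2,1.2,9.1],[0,0,0,5.4,-10.8,1.9,9.1],[0,0,0,7.2,-14.4,2.5,9.1],[0,0,0,9,-18,3.1,9.1]]';python3 -m inch '[[0,0,0,1.8,-3.6,0.6,9.1],[0,0,0,3.6,-7.2,1.2,9.1],[0,0,0,5.4,-10.8,1.9,9.1],[0,0,0,7.0,-14.4,2.5,9.1],[0,0,0,7.0,-14.4,2.5,9.1]]'
cat > snap.py <<'E'
import sys
from h import *
tag=sys.argv[1]
for n in sys.argv[2:]:
    d=manip.snapshot(n); cv2.imwrite(f'pics/{n}{tag}.png',d['img'][:,:,::-1]); np.save(f'{n}{tag}.npy',d,allow_pickle=True)
    for q in ('gauge','gauge_grip','stand','disc_top','ring_mark','plaque','easel'):
        print(n,q,[(round(r['p'],2),[round(float(c),1) for c in r['centre']]) for r in manip.find_in(q,n)][:3])
E
python3 snap.py 1 wrist side
```

```text
time_s: 2.17
tcp_pos: [376.4, 457.3, 245.3]
tcp_rot: [[-0.913, 0.408, 0.0], [0.408, 0.913, 0.0], [-0.0, 0.0, -1.0]]
force: [0.3, 0.3, -0.1]
grip_width: 91.0
time_s: 2.58
tcp_pos: [466.5, 277.1, 276.6]
tcp_rot: [[-0.913, 0.408, 0.001], [0.408, 0.913, 0.0], [-0.0, 0.0, -1.0]]
force: [1.3, 0.8, -0.1]
grip_width: 90.8
time_s: 3.0
tcp_pos: [538.5, 130.3, 302.4]
tcp_rot: [[-0.911, 0.412, 0.002], [0.412, 0.911, -0.001], [-0.002, 0.001, -1.0]]
force: [-0.6, 0.7, 0.2]
grip_width: 90.7
wrist gauge []
wrist gauge_grip []
wrist stand []
wrist disc_top [(0.76, [108.7, 235.2])]
wrist ring_mark [(0.78, [270.0, 149.8])]
wrist plaque [(0.67, [271.7, 149.5])]
wrist easel [(0.71, [277.2, 149.8])]
side gauge [(0.62, [271.7, 244.4]), (0.45, [328.3, 186.7])]
side gauge_grip [(0.57, [326.2, 186.8]), (0.29, [222.5, 330.6])]
side stand [(0.53, [330.6, 207.6]), (0.5, [272.1, 245.2])]
side disc_top []
side ring_mark [(0.56, [274.7, 240.6])]
side plaque [(0.7, [270.1, 247.1]), (0.21, [330.0, 203.6])]
side easel [(0.94, [265.8, 252.0])]
```

View pics/wrist1.png

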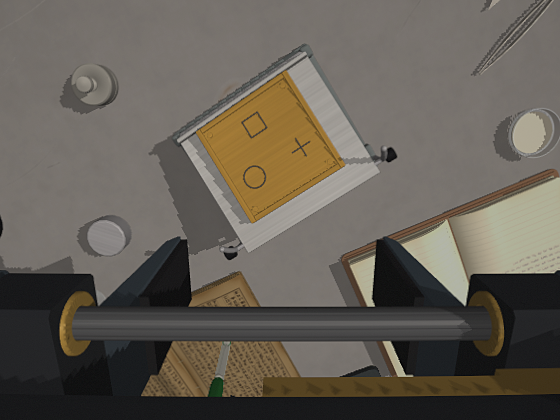

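View pics/side1.png

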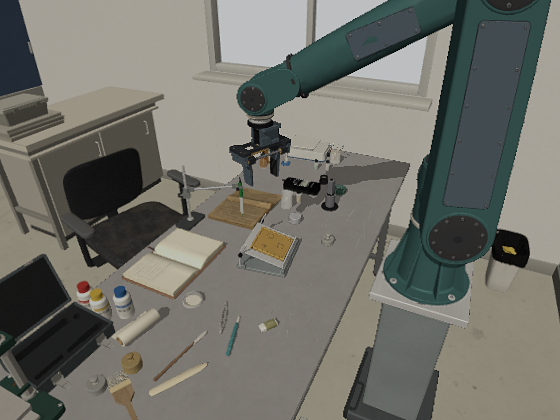

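Wrist view: ring at about (255,177), cross (301,147), square (255,125), disc (108,236). The side view now shows the gauge at (331,190), the plaque at (271,245) and the disc at (296,216). Next I'll zoom in for a plaque pose fit.

Run:
```python
from h import *
d=np.load('wrist1.npy',allow_pickle=True).item(); im=d['img']
cv2.imwrite('pics/z2.png',cv2.resize(im[55:255,165:365,::-1],None,fx=3,fy=3,interpolation=cv2.INTER_CUBIC))
for n,(a,b,c,e) in {'wrist1':(165,365,55,255),'side1':(240,305,222,275)}.items():
    d=np.load(n+'.npy',allow_pickle=True).item(); im=d['img']; sub=np.zeros(im.shape[:2],np.uint8); sub[c:e,a:b]=1
    h=cv2.cvtColor(im,cv2.COLOR_RGB2HSV); m=((h[...,0]>12)&(h[...,0]<28)&(h[...,1]>110)&(h[...,2]>90)).astype(np.uint8)*sub
    m=cv2.morphologyEx(m,cv2.MORPH_CLOSE,np.ones((5,5)))
    k=max(cv2.findContours(m,0,1)[0],key=cv2.contourArea); hull=cv2.convexHull(k)
    for eps in (3,5,8): print(n,cv2.contourArea(k),cv2.approxPolyDP(hull,eps,True).reshape(-1,2).tolist())
d=np.load('side1.npy',allow_pickle=True).item()
cv2.imwrite('pics/z3.png',cv2.resize(d['img'][170:280,230:350,::-1],None,fx=5,fy=5,interpolation=cv2.INTER_CUBIC))
```

```text
wrist1 11940.5 [[286, 70], [344, 165], [251, 222], [196, 131]]
wrist1 11940.5 [[286, 70], [344, 165], [251, 222], [196, 131]]
wrist1 11940.5 [[286, 70], [344, 165], [251, 222], [196, 131]]
side1 792.5 [[262, 227], [292, 239], [282, 260], [250, 247]]
side1 792.5 [[262, 227], [292, 239], [282, 260], [250, 247]]
side1 792.5 [[262, 227], [292, 239], [282, 260], [250, 247]]
```

View pics/z2.png

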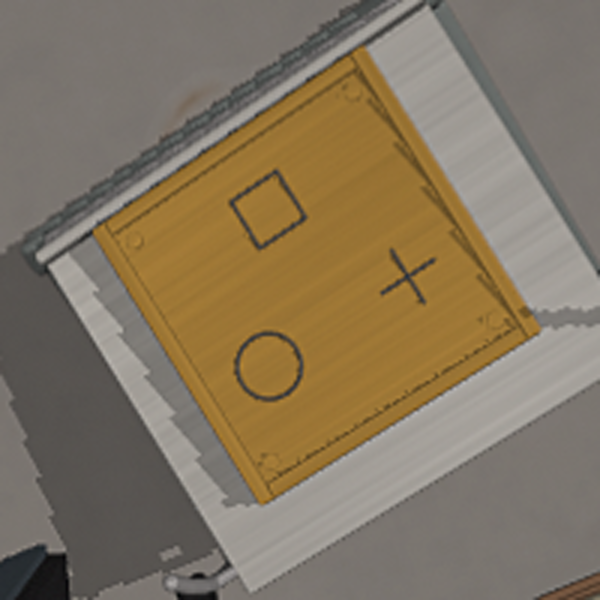

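View pics/z3.png

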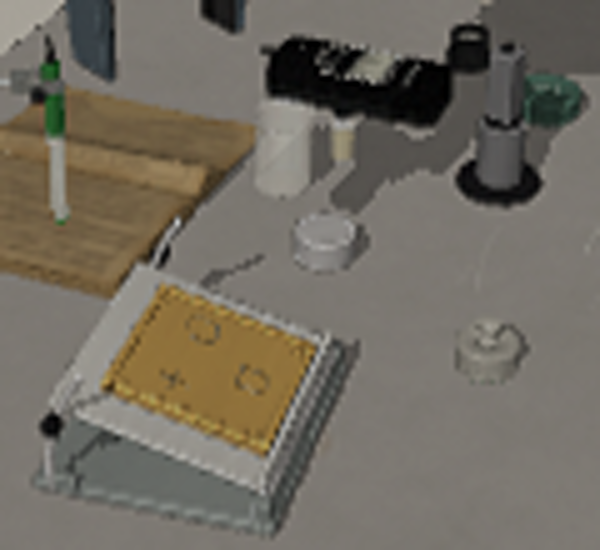

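```bash
cat > plq.py <<'E'
from h import *
from scipy.optimize import least_squares
F=dict(ring=(18,-30,8),cross=(18,30,8),FR=(-60,-60,10.5),FL=(-60,60,10.5),BL=(60,60,10.5),BR=(60,-60,10.5))
def fr(p):
    yaw,t=p[3:5]
    x0=np.array([np.cos(yaw),np.sin(yaw),0]); y=np.array([-np.sin(yaw),np.cos(yaw),0]); z0=np.array([0,0,1.])
    x=x0*np.cos(t)+z0*np.sin(t); return np.c_[x,y,np.cross(x,y)]
def fit(obs,verbose=True):
    # obs list of (d,{name:px},sigma px)
    n=len(obs)
    def res(p):
        R=fr(p); r=[]
        for i,(d,o,s) in enumerate(obs):
            b=p[5+3*i:8+3*i]; P=np.array([R@np.array(F[k])+p[:3]+b for k in o])
            e=proj(d,P)-np.array(list(o.values())); w=np.array([1 if k in('ring','cross') else .6 for k in o])[:,None]
            r+=list((e*w/s).ravel())+list(b/1.5)
        return np.array(r)
    p0=np.r_[540,140,40,-.1,.3,np.zeros(3*n)]
    q=least_squares(res,p0); p=q.x
    C=np.linalg.pinv(q.jac.T@q.jac); sd=np.sqrt(np.diag(C))[:5]
    R=fr(p); ring=R@np.array(F['ring'])+p[:3]
    if verbose:
        print('pos',p[:3].round(1),'yaw,tilt deg',np.degrees(p[3:5]).round(2),'sd',sd[:3].round(2),np.degrees(sd[3:]).round(2),'cost',q.cost.round(2)); print('ring',ring.round(1),'normal',R[:,2].round(4),'biases',p[5:].round(2))
    return p,R,ring
W1=dict(ring=(254.7,177),cross=(301,147),FR=(196.7,131),FL=(285.7,71),BL=(344.3,165),BR=(253,222.7))
S0=dict(ring=(262.9,189.8),cross=(251.4,183.1),FL=(205+93/4.2,160+133/4.2),BL=(205+205/4.2,160+50/4.2),BR=(205+312/4.2,160+112/4.2),FR=(205+193/4.2,160+197/4.2))
D1=dict(ring=(270.6,235.6),cross=(264.4,245.6),BR=(263,227.4),FR=(293.6,239),FL=(283.6,260.6),BL=(251.6,246.4))
if __name__=='__main__':
    w=np.load('wrist1.npy',allow_pickle=True).item(); sd=np.load('side1.npy',allow_pickle=True).item(); sc=manip.snapshot('scene')
    np.save('scene1.npy',sc,allow_pickle=True)
    fit([(w,W1,.5)]); fit([(w,W1,.5),(sc,S0,.5),(sd,D1,.5)])
    # disc & gauge
    for z in(25,): print('disc', 'w',onz(w,[107,235.5],z),'sc',onz(sc,[300.7,232.6],z),'side',onz(sd,[230+327/5,170+227/5],z))
    print('gauge top: scene',onz(sc,[205+441/4.2,160+328/4.2],133),'side',onz(sd,[230+510/5,170+50/5],133))
    print('rim: ',onz(sc,[205+436/4.2,160+420/4.2],65),'side',onz(sd,[230+499/5,170+122/5],65))
E
python3 plq.py
```

```text
pos [508.  129.7  44.7] yaw,tilt deg [ 8.56 14.27] sd [1.55 1.54 2.77] [0.3  1.96] cost 2.69
ring [527.8 102.4  56.9] normal [-0.2438 -0.0367  0.9691] biases [-0. -0. -0.]
pos [508.1 128.9  48.4] yaw,tilt deg [ 8.63 15.53] sd [1.05 1.17 1.3 ] [0.27 0.95] cost 12.45
ring [527.6 101.5  61. ] normal [-0.2647 -0.0402  0.9635] biases [-0.21  1.05 -1.12  1.87 -0.25  1.27 -1.66 -0.81 -0.14]
disc w [ 523.65432994 -106.01266392   25.        ] sc [ 526.13727863 -113.39038785   25.        ] side [ 522.5424751  -110.31655705   25.        ]
gauge top: scene [ 435.97003166 -277.75564364  133.        ] side [ 429.93864944 -262.88920859  133.        ]
rim:  [ 436.35034293 -276.9126447    65.        ] side [ 434.4036904  -262.09630968   65.        ]
```

```bash
python3 -m inch '[[0,0,0,-0.8,-3.8,0,9.1],[0,0,0,-1.6,-7.6,0,9.1],[0,0,0,-2.4,-11.4,0,9.1],[0,0,0,-3.2,-15.2,0,9.1],[0,0,0,-4,-19,0,9.1]]'; python3 -m inch '[[0,0,0,-0.8,-3.8,0,9.1],[0,0,0,-1.6,-7.6,0,9.1],[0,0,0,-2.4,-11.4,0,9.1],[0,0,0,-3.2,-15.2,0,9.1],[0,0,0,-4,-19,0,9.1]]'
python3 snap.py 2 wrist
```

```text
time_s: 4.27
tcp_pos: [495.3, -56.6, 301.1]
tcp_rot: [[-0.913, 0.408, 0.0], [0.408, 0.913, -0.0], [-0.0, 0.0, -1.0]]
force: [0.8, 0.4, 0.3]
grip_width: 90.9
time_s: 4.68
tcp_pos: [455.2, -247.0, 301.2]
tcp_rot: [[-0.913, 0.409, 0.0], [0.409, 0.913, -0.0], [-0.001, -0.0, -1.0]]
force: [0.7, -0.1, -0.5]
grip_width: 91.0
wrist gauge [(0.84, [251.1, 175.5])]
wrist gauge_grip [(0.63, [249.9, 178.8])]
wrist stand [(0.83, [264.2, 155.7])]
wrist disc_top [(0.83, [404.4, 173.8]), (0.36, [308.0, 257.7]), (0.26, [264.2, 155.3])]
wrist ring_mark [(0.69, [552.9, 67.0])]
wrist plaque [(0.53, [555.2, 67.2])]
wrist easel [(0.55, [538.0, 95.4])]
```

View pics/wrist2.png

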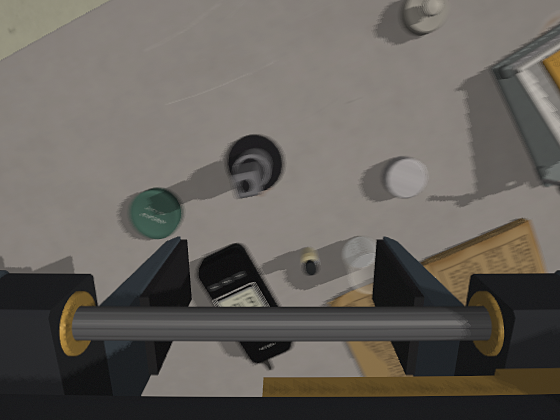

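The wrist view shows the gauge end-on at about (246,184), the stand foot around (256,163) and the disc top at (405,175). The strip tin is at (156,212), close to the stand.

Run:
```python
from h import *
d=np.load('wrist2.npy',allow_pickle=True).item()
cv2.imwrite('pics/z4.png',cv2.resize(d['img'][125:215,210:300,::-1],None,fx=6.5,fy=6.5,interpolation=cv2.INTER_CUBIC))
print(onz(d,[246,184],128),onz(d,[405,175],25),onz(d,[256,163],8))
```

```text
[ 435.92795929 -275.18151292  128.        ] [ 520.34866111 -114.03293139   25.        ] [ 436.34038616 -273.56688738    8.        ]
```

View pics/z4.png

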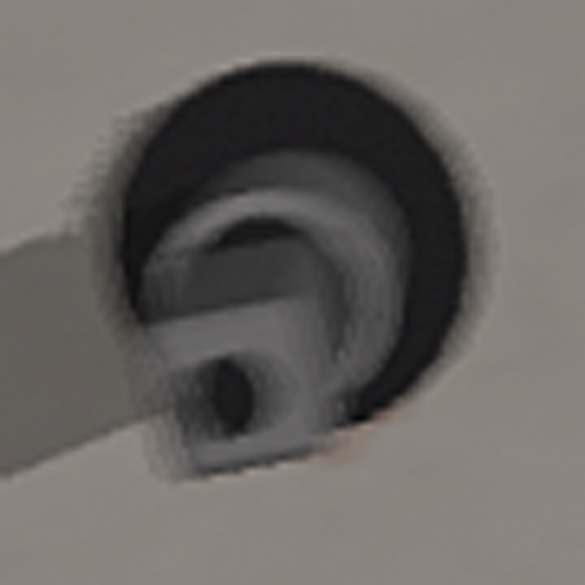

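Run:
```python
from h import *
d=manip.snapshot('wrist'); np.save('wrist3.npy',d,allow_pickle=True)
cv2.imwrite('pics/z5.png',cv2.resize(d['img'][125:215,210:300,::-1],None,fx=6.5,fy=6.5,interpolation=cv2.INTER_CUBIC))
o=manip.observe(); print(o['tcp_pos'],o['time_s'])
```

```text
[ 456.2558928  -244.047864    300.94424611] 5.1333
```

View pics/z5.png

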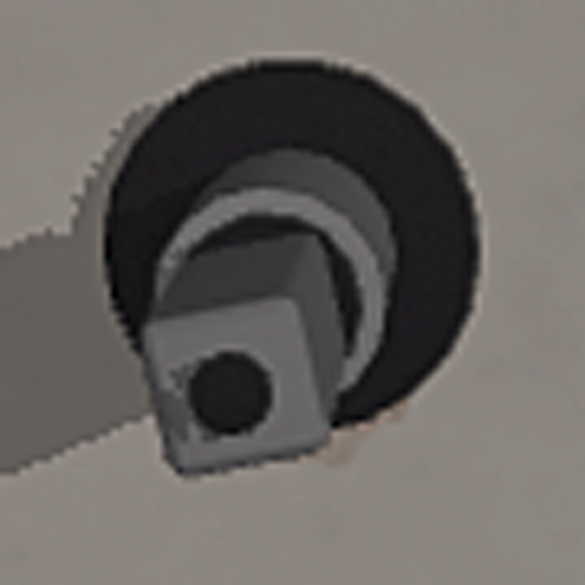

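Run:
```python
from h import *
d=np.load('wrist3.npy',allow_pickle=True).item()
f=lambda X,Y,z: onz(d,[210+X/6.5-.4,125+Y/6.5-.4],z)
c=[f(*p,127.) for p in((148,328),(293,298),(326,445),(183,475))]
for i in range(4):
    e=c[(i+1)%4]-c[i]; print(np.linalg.norm(e).round(1),np.degrees(np.arctan2(e[1],e[0])).round(1))
print('mean',np.mean(c,axis=0),'knob',f(230,393,133),'foot',f(292,243,8))
K=manip.snapshot('wrist'); r=manip.find_in('disc_top','wrist'); print([ (q['centre'],onz(K,q['centre'],25-6)) for q in r][:1]); 
o=manip.observe();print(o['tcp_rot'])
```

```text
21.2 77.7
21.9 -12.5
21.2 -101.9
22.0 167.3
mean [ 437.29161943 -272.30902875  127.        ] knob [ 436.65828225 -272.5877903   133.        ] foot [ 435.42540755 -271.67093244    8.        ]
[([404.0, 175.1], array([ 522.53778811, -110.79502977,   19.        ]))]
[[-9.13318535e-01  4.07245924e-01  1.04009864e-04]
 [ 4.07245924e-01  9.13318541e-01 -2.26045643e-05]
 [-1.04199754e-04  2.17124256e-05 -9.99999994e-01]]
```

```bash
python3 -m inch '[[0,0,5.8,-1,-1.4,-3,9.1],[0,0,11.6,-1.97,-2.83,-6,9.1],[0,0,11.6,-1.97,-2.83,-9,9.1],[0,0,11.6,-1.97,-2.83,-12,9.1],[0,0,11.6,-1.97,-2.83,-12,9.1]]'
python3 - <<'E'
from h import *
d=manip.snapshot('wrist');cv2.imwrite('pics/w4.png',d['img'][:,:,::-1]);np.save('wrist4.npy',d,allow_pickle=True)
o=manip.observe(); print(o['tcp_pos'],o['tcp_rot'].round(4),proj(d,[o['tcp_pos'],[436.5,-272.3,133]]),o['time_s'])
E
```

```text
time_s: 5.65
tcp_pos: [433.8, -271.4, 176.2]
tcp_rot: [[-0.976, 0.216, -0.006], [0.216, 0.976, 0.004], [0.007, 0.003, -1.0]]
force: [-1.7, 0.2, -1.2]
grip_width: 91.2
[ 435.01551812 -272.14899485  179.00547183] [[-0.9763  0.2163 -0.004 ]
 [ 0.2163  0.9763  0.0028]
 [ 0.0045  0.0019 -1.    ]] [[282.03931129 276.05808142]
 [281.93014728 244.87158075]] 5.7
```

View pics/w4.png

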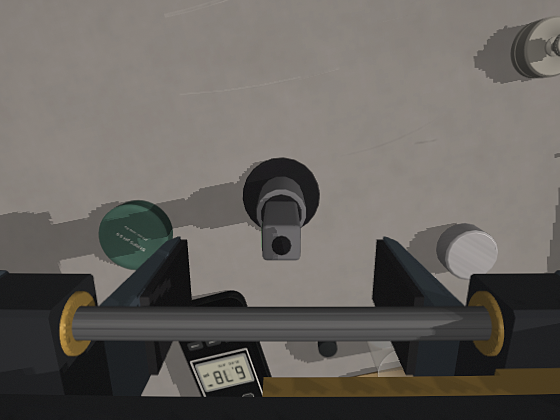

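The knob at (282,245) matches my prediction of (281.9,244.9), and the flats line up with the jaws. Descending.

```bash
python3 -m inch '[[0,0,0,0,0,-3.5,9.1],[0,0,0,0,0,-7,9.1],[0,0,0,0,0,-10,9.1],[0,0,0,0,0,-10.2,9.1],[0,0,0,0,0,-10.2,9.1]]' && python3 -m inch '[[0,0,0,0,0,0,4],[0,0,0,0,0,0,2],[0,0,0,0,0,0,1],[0,0,0,0,0,0,1],[0,0,0,0,0,0,1]]'&& python3 -m inch '[[0,0,0,0,0,0,1],[0,0,0,0,0,0,1],[0,0,0,0,0,0,1]]'
```

```text
time_s: 6.12
tcp_pos: [436.7, -273.2, 79.7]
tcp_rot: [[-0.976, 0.216, -0.001], [0.216, 0.976, 0.001], [0.001, 0.0, -1.0]]
force: [0.2, 0.5, 0.6]
grip_width: 91.0
time_s: 6.53
tcp_pos: [436.7, -273.6, 79.9]
tcp_rot: [[-0.976, 0.217, 0.001], [0.217, 0.976, -0.001], [-0.001, -0.001, -1.0]]
force: [-0.8, 0.1, -0.4]
grip_width: 60.6
time_s: 6.78
tcp_pos: [436.2, -273.3, 79.0]
tcp_rot: [[-0.976, 0.217, -0.0], [0.217, 0.976, 0.0], [0.0, 0.0, -1.0]]
force: [-0.1, 0.2, -0.1]
grip_width: 40.9
```

```bash
python3 -m inch '[[0,0,0,0,0,0,1],[0,0,0,0,0,0,1],[0,0,0,0,0,0,1],[0,0,0,0,0,0,1],[0,0,0,0,0,0,1]]'
```

```text
time_s: 7.2
tcp_pos: [436.2, -273.3, 78.9]
tcp_rot: [[-0.976, 0.217, -0.0], [0.217, 0.976, 0.0], [0.0, 0.0, -1.0]]
force: [0.5, -0.3, -1.1]
grip_width: 24.0
```

```bash
python3 -m inch '[[0,0,0,0,0,1.5,1],[0,0,0,0,0,4,1],[0,0,0,0,0,7,1],[0,0,0,0,0,10,1],[0,0,0,0,0,10,1]]'
python3 - <<'E'
from h import *
o=manip.observe(); print(o['tcp_pos'],o['force'],o['moment'],o['grip_width'])
for n in('wrist','side','scene'):
    d=manip.snapshot(n);cv2.imwrite(f'pics/{n}5.png',d['img'][:,:,::-1]);np.save(n+'5.npy',d,allow_pickle=True)
    T=o['tcp_pos']; print(n,'pred tip/knobtop px',proj(d,[T-[0,0,66.9],T+[0,0,54]]))
d=np.load('scene5.npy',allow_pickle=True).item();e=np.load('side5.npy',allow_pickle=True).item()
a=cv2.resize(d['img'][170:290,240:370,::-1],None,fx=3,fy=3,interpolation=2);b=cv2.resize(e['img'][120:240,270:400,::-1],None,fx=3,fy=3,interpolation=2)
cv2.imwrite('pics/z6.png',np.hstack([a,b]))
E
```

```text
time_s: 7.62
tcp_pos: [438.4, -274.9, 184.0]
tcp_rot: [[-0.976, 0.217, 0.006], [0.217, 0.976, -0.004], [-0.006, -0.003, -1.0]]
force: [0.4, -2.2, -0.0]
grip_width: 23.8
[ 438.44107698 -274.86337404  183.9920504 ] [ 0.39861518 -2.2017847  -0.04244277] [-0.04720194 -0.05116593  0.03431763] 23.849506319011773
wrist pred tip/knobtop px [[282.67500255 226.77120569]
 [283.16010395 337.22043067]]
side pred tip/knobtop px [[330.74543642 181.79665402]
 [332.77120767 154.69915331]]
scene pred tip/knobtop px [[309.86399788 242.51401549]
 [311.98962866 200.81961163]]
```

View pics/z6.png

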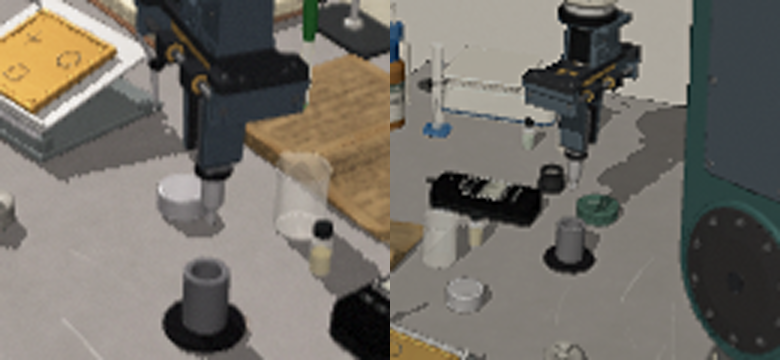

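View pics/wrist5.png

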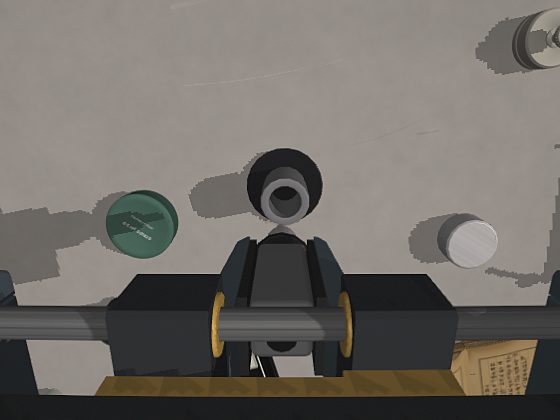

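```bash
python3 -m inch '[[0,0,0,2,3.5,0,1],[0,0,0,4,7.2,0,1],[0,0,0,6,11,0,1],[0,0,0,8,14.8,0,1],[0,0,0,8.6,16.2,0,1]]';python3 -m inch '[[0,0,0,0,0,0,1],[0,0,0,0,0,0,1]]'
python3 - <<'E'
from h import *
o=manip.observe(); print(o['tcp_pos'],o['force'],o['grip_width'])
L={}
for n in('wrist','side','scene'):
    d=manip.snapshot(n);cv2.imwrite(f'pics/{n}6.png',d['img'][:,:,::-1]);np.save(n+'6.npy',d,allow_pickle=True)
    T=o['tcp_pos']; print(n,'pred tip',proj(d,[T-[0,0,66.9]]),'disc pred',proj(d,[[523,-111,25]]))
d=np.load('scene6.npy',allow_pickle=True).item();e=np.load('side6.npy',allow_pickle=True).item();w=np.load('wrist6.npy',allow_pickle=True).item()
a=cv2.resize(d['img'][190:255,265:335,::-1],None,fx=5,fy=5,interpolation=2);b=cv2.resize(e['img'][170:235,260:330,::-1],None,fx=5,fy=5,interpolation=2)
cv2.imwrite('pics/z7.png',np.hstack([a,b]))
cv2.imwrite('pics/z8.png',cv2.resize(w['img'][140:260,210:350,::-1],None,fx=5,fy=5,interpolation=2))
E
```

```text
time_s: 8.18
tcp_pos: [522.9, -107.9, 177.3]
tcp_rot: [[-0.977, 0.215, -0.002], [0.215, 0.977, 0.001], [0.002, 0.001, -1.0]]
force: [-0.0, -0.6, -1.4]
grip_width: 24.0
time_s: 8.35
tcp_pos: [521.6, -110.4, 177.3]
tcp_rot: [[-0.977, 0.215, -0.003], [0.215, 0.977, 0.001], [0.003, -0.0, -1.0]]
force: [0.4, 0.7, -1.2]
grip_width: 24.1
[ 521.57872979 -110.37799822  177.25558886] [ 0.40871277  0.67062737 -1.16433704] 24.137804595881434
wrist pred tip [[282.40747606 227.61523061]] disc pred [[281.73342062 198.14804744]]
side pred tip [[296.05079075 196.8890147 ]] disc pred [[295.36462756 215.28898701]]
scene pred tip [[299.76699315 207.1757092 ]] disc pred [[299.33370312 232.52483367]]
```

View pics/z7.png

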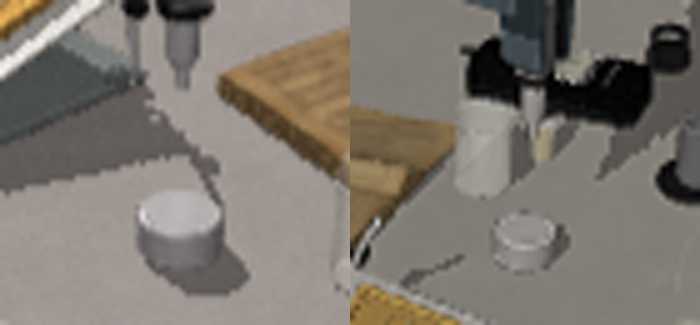

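View pics/z8.png

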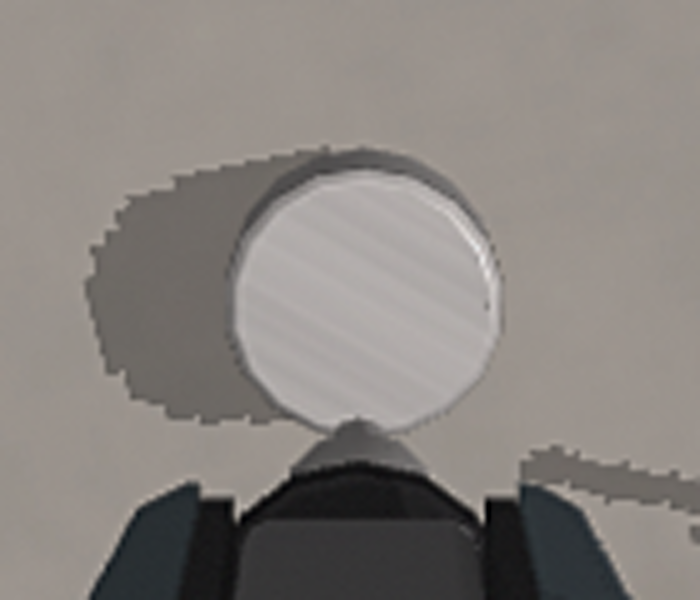

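```bash
python3 -m inch '[[0,0,0,0.2,0.05,-3,1],[0,0,0,0.2,0.05,-6,1],[0,0,0,0.2,0.05,-7.6,1],[0,0,0,0.2,0.05,-8,1],[0,0,0,0.2,0.05,-8,1]]';python3 -m inch '[[0,0,0,0,0,0,1],[0,0,0,0,0,0,1]]'
python3 - <<'E'
from h import *
o=manip.observe(); print(o['tcp_pos'],o['force'],o['grip_width'])
for n in('wrist','side','scene'):
    d=manip.snapshot(n);cv2.imwrite(f'pics/{n}7.png',d['img'][:,:,::-1]);np.save(n+'7.npy',d,allow_pickle=True)
    print(manip.observe()['force'])
d=np.load('scene7.npy',allow_pickle=True).item();e=np.load('side7.npy',allow_pickle=True).item();w=np.load('wrist7.npy',allow_pickle=True).item()
a=cv2.resize(d['img'][190:255,265:335,::-1],None,fx=5,fy=5,interpolation=2);b=cv2.resize(e['img'][170:235,260:330,::-1],None,fx=5,fy=5,interpolation=2)
cv2.imwrite('pics/z9.png',np.hstack([a,b]))
E
```

```text
time_s: 8.92
tcp_pos: [523.2, -111.5, 97.9]
tcp_rot: [[-0.976, 0.218, -0.002], [0.218, 0.976, 0.001], [0.002, 0.0, -1.0]]
force: [0.2, -0.5, -1.2]
grip_width: 23.8
time_s: 9.08
tcp_pos: [525.0, -111.4, 100.2]
tcp_rot: [[-0.976, 0.217, 0.002], [0.217, 0.976, -0.0], [-0.002, -0.0, -1.0]]
force: [-0.1, 0.5, -0.3]
grip_width: 24.0
[ 524.99195618 -111.41263791  100.19862655] [-0.14026543  0.50946621 -0.33433254] 24.044177426940703
[ 0.13080338  0.02504113 -0.72925581]
[-0.28262918  0.01035262 -0.39132372]
[-0.83948903  0.19617031 -0.93484987]
```

View pics/z9.png

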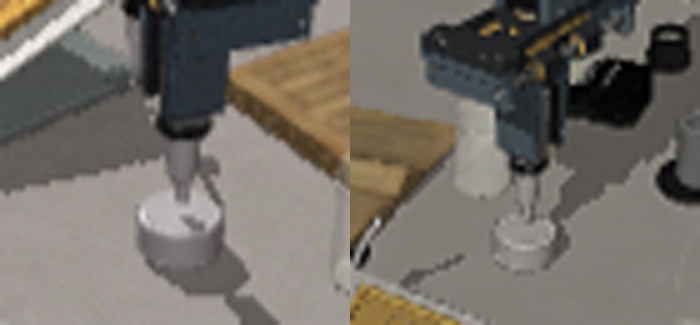

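View pics/wrist7.png

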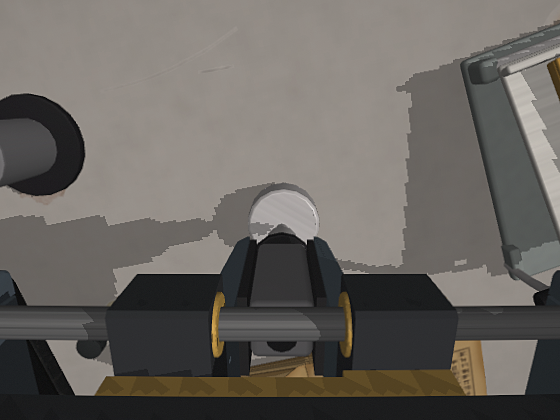

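The foot hangs centred about 8 mm above the disc. I'll press down in small steps.

```bash
python3 -m inch '[[0,0,0,0,0,-0.3,1],[0,0,0,0,0,-0.6,1],[0,0,0,0,0,-0.8,1],[0,0,0,0,0,-0.8,1]]';python3 -m inch '[[0,0,0,0,0,-0.1,1],[0,0,0,0,0,-0.15,1],[0,0,0,0,0,-0.15,1]]';python3 -m inch '[[0,0,0,0,0,-0.1,1],[0,0,0,0,0,-0.15,1],[0,0,0,0,0,-0.15,1]]'
```

```text
time_s: 9.57
tcp_pos: [524.3, -110.8, 90.6]
tcp_rot: [[-0.976, 0.217, -0.0], [0.217, 0.976, 0.0], [0.0, 0.0, -1.0]]
force: [0.3, 0.0, 0.3]
grip_width: 24.0
time_s: 9.82
tcp_pos: [524.3, -110.9, 89.4]
tcp_rot: [[-0.976, 0.217, -0.0], [0.217, 0.976, 0.0], [0.0, 0.0, -1.0]]
force: [-0.0, -0.2, 1.6]
grip_width: 23.5
time_s: 10.07
tcp_pos: [524.3, -110.8, 87.9]
tcp_rot: [[-0.976, 0.217, 0.0], [0.217, 0.976, 0.0], [-0.0, 0.0, -1.0]]
force: [-0.7, 1.1, 2.1]
grip_width: 24.2
```

```bash
R='[[0,0,0,0,0,0,1],[0,0,0,0,0,0,1],[0,0,0,0,0,0,1],[0,0,0,0,0,0,1],[0,0,0,0,0,0,1]]'
python3 - <<'E'
from h import *
F=[]
for i in range(4):
    d=manip.snapshot('side' if i%2 else 'scene'); np.save(('side' if i%2 else 'scene')+'8.npy',d,allow_pickle=True); F.append(manip.observe()['force'])
print(np.mean(F,0))
d=np.load('scene8.npy',allow_pickle=True).item();e=np.load('side8.npy',allow_pickle=True).item()
a=cv2.resize(d['img'][190:255,265:335,::-1],None,fx=5,fy=5,interpolation=2);b=cv2.resize(e['img'][170:235,260:330,::-1],None,fx=5,fy=5,interpolation=2)
cv2.imwrite('pics/z10.png',np.hstack([a,b]))
E
python3 -m inch '[[0,0,0,0,0,0,1],[0,0,0,0,0,0,1],[0,0,0,0,0,0,1],[0,0,0,0,0,0,1],[0,0,0,0,0,0,1]]' |grep -A9 -e time -e force -e tcp_pos;python3 -m inch '[[0,0,0,0,0,0,1],[0,0,0,0,0,0,1],[0,0,0,0,0,0,1],[0,0,0,0,0,0,1],[0,0,0,0,0,0,1]]'
```

```text
[-0.26964339  0.39643915  1.27201637]
time_s: 10.68
tcp_pos: [524.3, -110.8, 87.9]
tcp_rot: [[-0.976, 0.217, 0.0], [0.217, 0.976, 0.0], [-0.0, 0.0, -1.0]]
force: [-0.2, 0.6, 1.9]
grip_width: 23.7
time_s: 11.1
tcp_pos: [524.2, -110.8, 87.9]
tcp_rot: [[-0.976, 0.217, -0.0], [0.217, 0.976, -0.0], [0.0, -0.0, -1.0]]
force: [-0.2, 1.3, 2.3]
grip_width: 24.0
```

View pics/z10.png

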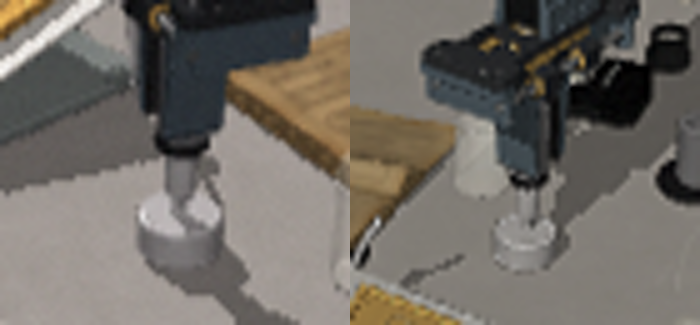

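```bash
python3 -m inch '[[0,0,0,0,0,0.5,1],[0,0,0,0,0,2.5,1],[0,0,0,0,0,6,1],[0,0,0,0,0,10,1],[0,0,0,0,0,14,1]]'
python3 - <<'E'
from h import *
d=np.load('scene1.npy',allow_pickle=True).item()
b=onz(d,[360,183],0); print('lampstand base',b)
for z in range(0,400,40): print(z,proj(d,[[b[0],b[1],z]]).round(0))
print('pen base',onz(d,[342,203],10)); print(manip.observe()['force'],manip.observe()['grip_width'])
E
```

```text
time_s: 11.52
tcp_pos: [523.4, -110.7, 229.3]
tcp_rot: [[-0.976, 0.217, -0.002], [0.217, 0.976, 0.0], [0.002, -0.0, -1.0]]
force: [1.1, -1.2, -1.4]
grip_width: 23.5
lampstand base [900.78786786  64.98783559   0.        ]
0 [[360. 183.]]
40 [[361. 173.]]
80 [[362. 162.]]
120 [[363. 151.]]
160 [[364. 140.]]
200 [[366. 129.]]
240 [[367. 118.]]
280 [[368. 106.]]
320 [[369.  94.]]
360 [[371.  81.]]
pen base [750.44516146 -23.33794183  10.        ]
[ 1.13669445 -1.17398944 -1.39076816] 23.549196937667574
```

```bash
python3 -m inch '[[0,4,0,2,3,1.6,1],[0,9,0,4.4,6.2,2.8,1],[0,13,0,6.6,9.4,4,1],[0,17,0,8.9,12.6,5,1]]'; python3 -m inch '[[0,4,0,2.2,3.2,1,1],[0,9,0,4.4,6.3,2.1,1],[0,13,0,6.7,9.5,3,1],[0,13,0,6.7,9.5,3,1],[0,13,0,6.7,9.5,3,1]]';  python3 -m inch '[[0,0,0,0,0,0,1]]'
python3 - <<'E'
from h import *
o=manip.observe(); print(o['tcp_pos'],o['time_s'],o['grip_width'])
d=manip.snapshot('wrist');cv2.imwrite('pics/w9.png',d['img'][:,:,::-1]);np.save('wrist9.npy',d,allow_pickle=True)
d=manip.snapshot('side');cv2.imwrite('pics/s9.png',d['img'][:,:,::-1]);np.save('side9.npy',d,allow_pickle=True)
E
```

```text
time_s: 11.85
tcp_pos: [614.1, 16.6, 279.9]
tcp_rot: [[-0.933, 0.207, -0.294], [0.217, 0.976, -0.001], [0.287, -0.065, -0.956]]
force: [0.8, -1.7, -1.6]
grip_width: 23.9
time_s: 12.27
tcp_pos: [681.0, 111.5, 306.5]
tcp_rot: [[-0.845, 0.185, -0.501], [0.215, 0.977, -0.001], [0.489, -0.109, -0.865]]
force: [-0.4, -1.5, -1.9]
grip_width: 23.8
time_s: 12.35
tcp_pos: [679.8, 109.9, 307.3]
tcp_rot: [[-0.845, 0.187, -0.5], [0.217, 0.976, -0.001], [0.489, -0.109, -0.866]]
force: [0.0, 0.0, -1.4]
grip_width: 23.9
[679.83278389 109.88490011 307.31133925] 12.35 23.94566592000352
```

View pics/w9.png

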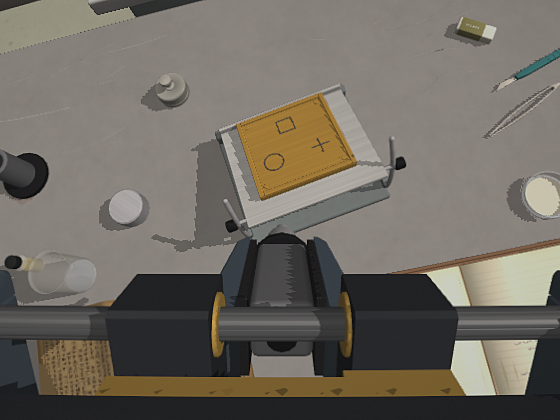

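The view from behind is clear: ring at about (274,162), cross (320,146), square (286,125). The disc at (126,207) is still in place. Zooming in for accurate features.

Run:
```python
from h import *
d=np.load('wrist9.npy',allow_pickle=True).item(); im=d['img']
cv2.imwrite('pics/z11.png',cv2.resize(im[80:210,225:365,::-1],None,fx=5.5,fy=4.6*5.5/5.5,interpolation=cv2.INTER_CUBIC))
cv2.imwrite('pics/z11.png',cv2.resize(im[85:205,225:365,::-1],None,fx=5,fy=5,interpolation=cv2.INTER_CUBIC))
h=cv2.cvtColor(im,cv2.COLOR_RGB2HSV); m=((h[...,0]>12)&(h[...,0]<28)&(h[...,1]>110)&(h[...,2]>90)).astype(np.uint8); m[:,:225]=0;m[:,365:]=0;m[210:]=0;m[:85]=0
m=cv2.morphologyEx(m,cv2.MORPH_CLOSE,np.ones((5,5)))
k=max(cv2.findContours(m,0,1)[0],key=cv2.contourArea); print(cv2.approxPolyDP(cv2.convexHull(k),3,True).reshape(-1,2).tolist())
```

```text
[[321, 93], [356, 164], [262, 200], [236, 124]]
```

View pics/z11.png

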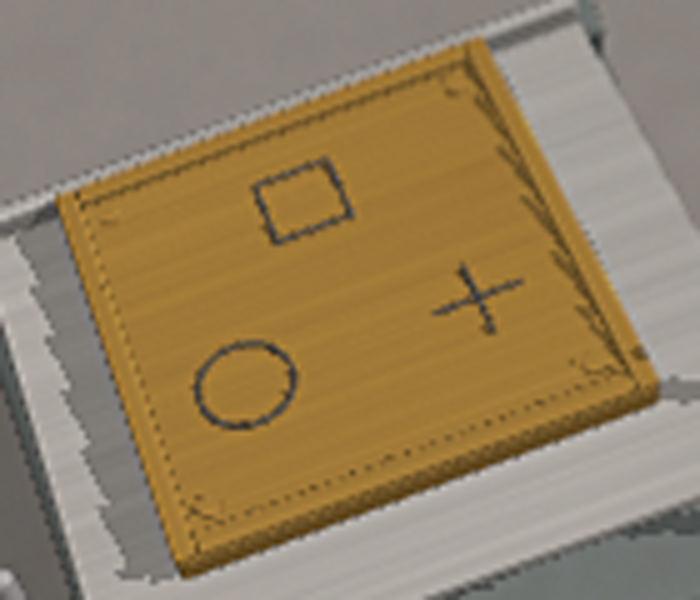

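```bash
cat > p2.py <<'E'
from plq import *
z=lambda X,Y:(225+X/5-.4,85+Y/5-.4)
W9=dict(ring=z(246,385),cross=z(479,297),FR=z(60,196),FL=z(486,40),BL=z(657,376),BR=z(181,562))
L=lambda n:np.load(n+'.npy',allow_pickle=True).item()
w1,w9,s1,c1=L('wrist1'),L('wrist9'),L('side1'),L('scene1')
if __name__=='__main__':
    fit([(w9,W9,.5)]); fit([(w1,W1,.5),(w9,W9,.5)]); p,R,ring=fit([(w1,W1,.5),(w9,W9,.5),(s1,D1,.5),(c1,S0,.5)])
    for d,o,i in((w9,W9,1),(w1,W1,0),(s1,D1,2),(c1,S0,3)): print((proj(d,[R@np.array(F[k])+p[:3]+p[5+3*i:8+3*i] for k in o])-np.array(list(o.values()))).round(1).tolist())
E
python3 p2.py
```

```text
pos [505.  129.9  47.1] yaw,tilt deg [ 8.69 15.45] sd [2.07 1.54 3.43] [0.34 0.87] cost 2.79
ring [524.6 102.5  59.6] normal [-0.2634 -0.0402  0.9639] biases [ 0. -0.  0.]
pos [506.5 129.9  47. ] yaw,tilt deg [ 8.64 15.45] sd [1.16 1.09 1.96] [0.22 0.74] cost 6.81
ring [526.1 102.5  59.5] normal [-0.2634 -0.04    0.9639] biases [ 1.35 -0.   -0.45 -1.35  0.    0.45]
pos [507.4 129.2  48.8] yaw,tilt deg [ 8.65 15.68] sd [0.87 0.93 1.15] [0.21 0.6 ] cost 16.35
ring [526.9 101.8  61.3] normal [-0.2673 -0.0407  0.9628] biases [ 0.46  0.72 -1.15 -1.48  0.62  0.16 -1.33 -0.69 -0.08  2.35 -0.65  1.07]
[[0.4, -0.1], [-0.1, 0.3], [-0.5, 0.5], [-0.5, -0.4], [0.9, 0.5], [-1.1, -0.6]]
[[0.3, -0.3], [-0.2, 0.1], [-0.5, 1.0], [0.4, -0.7], [0.9, -0.1], [-1.2, 0.4]]
[[-0.2, 0.4], [0.4, 0.4], [-0.6, -1.1], [-0.2, 0.2], [0.0, -0.7], [-1.2, -0.6]]
[[0.0, 0.3], [-0.5, 0.1], [-0.6, 0.5], [0.8, 0.5], [-0.5, -0.8], [-0.8, 0.1]]
```

```bash
cat > tgt.py <<'E'
import sys
from h import *
from scipy.spatial.transform import Rotation as Ro
n=np.array([-.265,-.0404,.9635]); n/=np.linalg.norm(n); ring=np.array([526.5,102,60.5])
def plan(stand,ring=ring,n=n):
    o=manip.observe(); R=o['tcp_rot']; z=R[:,2]; ax=np.cross(z,-n); s=np.linalg.norm(ax)
    # keep zero-yaw reference: target = Rt*R0
    R0=np.c_[[-.976,.217,0],[.217,.976,0],[0,0,-1.]]; a=np.cross([0,0,-1.],-n); a=a/np.linalg.norm(a)*np.arccos(n[2])
    rv=(Ro.from_rotvec(a)*Ro.from_matrix(R0)*Ro.from_matrix(R).inv()).as_rotvec(degrees=True)
    tgt=ring+n*(66.9+stand); print('turn',rv.round(2),'shift cm',((tgt-o['tcp_pos'])/10).round(2),'tgt',tgt.round(1),'t',o['time_s'])
if __name__=='__main__': plan(float(sys.argv[1]))
E
python3 tgt.py 60
```

```text
turn [  2.31 -45.35  -0.6 ] shift cm [-18.66  -1.24 -12.54] tgt [492.9  96.9 182.8] t 12.45
```

```bash
python3 -m inch '[[0.3,-6,0,-2.6,-0.2,-1.2,1],[0.6,-12,-0.1,-5.2,-0.4,-2.4,1],[0.9,-18,-0.2,-7.8,-0.6,-3.6,1],[1.2,-24,-0.3,-10.4,-0.7,-5,1],[1.5,-30,-0.4,-13,-0.9,-6,1]]'; python3 -m inch '[[0.3,-6,0,-2.4,-0.2,-2.4,1],[0.6,-12,-0.1,-4.6,-0.3,-5,1],[0.81,-15.35,-0.2,-5.66,-0.34,-6.54,1],[0.81,-15.35,-0.2,-5.66,-0.34,-6.54,1]]'; python3 -m inch '[[0,0,0,0,0,0,1],[0,0,0,0,0,0,1]]'; python3 tgt.py 60;python3 - <<'E'
from h import *
o=manip.observe(); print(o['joint_pos'],o['force'])
d=manip.snapshot('wrist');cv2.imwrite('pics/w10.png',d['img'][:,:,::-1]);np.save('wrist10.npy',d,allow_pickle=True)
d=manip.snapshot('side');np.save('side10.npy',d,allow_pickle=True);e=manip.snapshot('scene');np.save('scene10.npy',e,allow_pickle=True)
a=cv2.resize(e['img'][130:230,205:315,::-1],None,fx=3.6,fy=3.6,interpolation=2);b=cv2.resize(d['img'][180:280,220:330,::-1],None,fx=3.6,fy=3.6,interpolation=2)
cv2.imwrite('pics/z12.png',np.hstack([a,b]))
E
```

```text
time_s: 12.87
tcp_pos: [548.1, 100.1, 247.7]
tcp_rot: [[-0.976, 0.218, 0.006], [0.218, 0.976, 0.027], [-0.0, 0.028, -1.0]]
force: [-0.4, -0.0, -0.8]
grip_width: 23.9
time_s: 13.2
tcp_pos: [486.7, 96.3, 178.9]
tcp_rot: [[-0.943, 0.204, 0.262], [0.222, 0.974, 0.039], [-0.248, 0.095, -0.964]]
force: [-0.7, 0.4, -3.1]
grip_width: 23.5
time_s: 13.37
tcp_pos: [494.5, 97.4, 183.9]
tcp_rot: [[-0.942, 0.204, 0.266], [0.222, 0.974, 0.04], [-0.251, 0.097, -0.963]]
force: [1.0, 0.5, -1.2]
grip_width: 24.2
turn [0.01 0.07 0.01] shift cm [-0.16 -0.05 -0.11] tgt [492.9  96.9 182.8] t 13.3667
[ 1.47858088e-01  2.22451240e-03  2.28116890e+00  1.07291725e-03
  5.85640896e-01 -1.20480896e+00] [ 1.041423    0.46979283 -1.16988805]
```

View pics/w10.png

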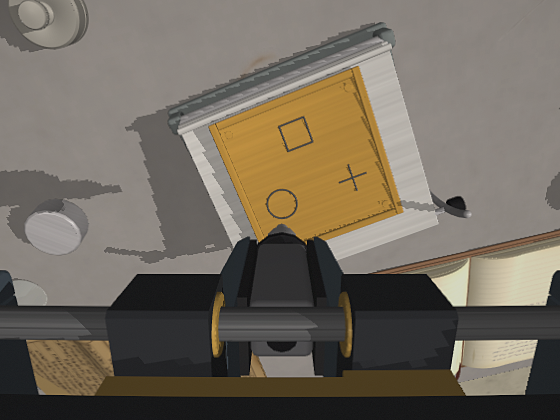

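View pics/z12.png

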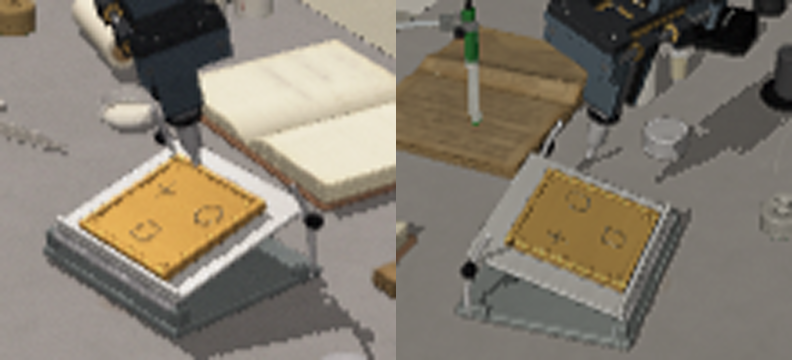

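Run:
```python
from h import *
from tgt import n,ring
d=np.load('wrist10.npy',allow_pickle=True).item(); o=manip.observe()
T=np.array(o['tcp_pos']); z=o['tcp_rot'][:,2]
print('tip pred',proj(d,[T+z*66.9]),'collar',proj(d,[T+z*11.9]),'axis@60',proj(d,[T+z*126.9]),'ring pred',proj(d,[ring]))
cv2.imwrite('pics/z13.png',cv2.resize(d['img'][170:250,235:335,::-1],None,fx=7,fy=7,interpolation=2))
for h in(0,):
  for px in((281.8,204.2),):
    c,v=ray(d,px); print('ring on plane',c+v*((ring-c)@n)/(v@n))
```

```text
tip pred [[282.86939298 227.55636338]] collar [[283.3572176  261.36487743]] axis@60 [[282.52640702 203.81008389]] ring pred [[280.94327696 201.09131761]]
ring on plane [529.12449913 102.09861996  61.22597459]
```

View pics/z13.png

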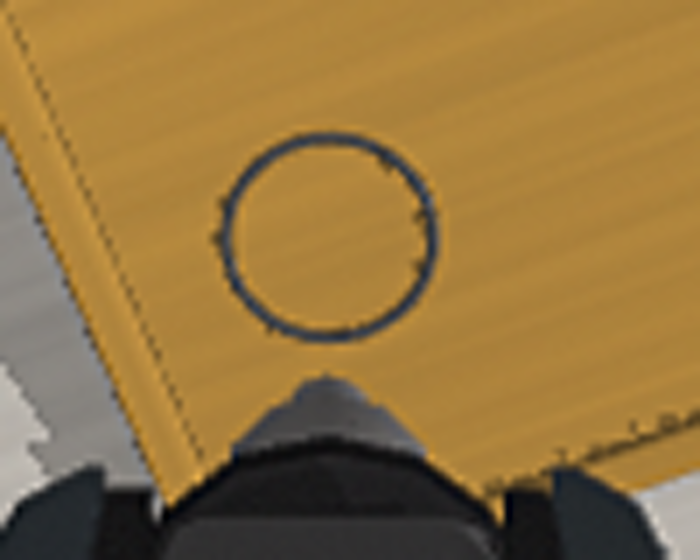

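The axis prediction at (282.5,203.8) matches the ring centre at (281.9,203.6). Next I'll go 45 mm along the axis.

```bash
python3 -m inch '[[0,0,0,0.5,0.1,-1.8,1],[0,0,0,0.9,0.15,-3.3,1],[0,0,0,1.19,0.18,-4.34,1],[0,0,0,1.19,0.18,-4.34,1],[0,0,0,1.19,0.18,-4.34,1]]'; python3 -m inch '[[0,0,0,0,0,0,1],[0,0,0,0,0,0,1]]'; python3 tgt.py 15
python3 - <<'E'
from h import *
from tgt import n,ring
o=manip.observe();T=np.array(o['tcp_pos']); z=o['tcp_rot'][:,2]
F=[]
for nm in('wrist','side','scene'):
    d=manip.snapshot(nm);np.save(nm+'11.npy',d,allow_pickle=True);F.append(manip.observe()['force'])
    print(nm,'tip pred',proj(d,[T+z*66.9]),'axis@15',proj(d,[T+z*81.9]),'ring',proj(d,[ring]))
print(np.mean(F,0))
L=lambda n:np.load(n+'.npy',allow_pickle=True).item()
a=cv2.resize(L('scene11')['img'][155:215,230:295,::-1],None,fx=6,fy=6,interpolation=2);b=cv2.resize(L('side11')['img'][205:265,240:305,::-1],None,fx=6,fy=6,interpolation=2)
cv2.imwrite('pics/z14.png',np.hstack([a,b]))
cv2.imwrite('pics/z15.png',cv2.resize(L('wrist11')['img'][170:250,235:335,::-1],None,fx=7,fy=7,interpolation=2))
E
```

```text
time_s: 13.93
tcp_pos: [505.9, 99.5, 139.1]
tcp_rot: [[-0.943, 0.204, 0.264], [0.222, 0.974, 0.04], [-0.249, 0.096, -0.964]]
force: [0.6, 0.3, -0.8]
grip_width: 23.9
time_s: 14.1
tcp_pos: [506.1, 99.6, 140.0]
tcp_rot: [[-0.942, 0.203, 0.266], [0.222, 0.974, 0.04], [-0.251, 0.097, -0.963]]
force: [-0.1, -0.4, -1.0]
grip_width: 23.6
turn [ 0.01  0.05 -0.03] shift cm [-0.13 -0.09 -0.06] tgt [504.8  98.7 139.4] t 14.1
wrist tip pred [[282.35923483 227.18917048]] axis@15 [[282.28564641 220.29876018]] ring [[280.54080677 218.50491164]]
side tip pred [[270.57807951 232.97554293]] axis@15 [[269.55045174 236.1385346 ]] ring [[270.01951781 236.24902056]]
scene tip pred [[261.29132341 186.70798541]] axis@15 [[262.29764082 190.34853261]] ring [[262.07458674 190.7587695 ]]
[-0.49586072 -0.9170571  -1.73173034]
```

View pics/z14.png

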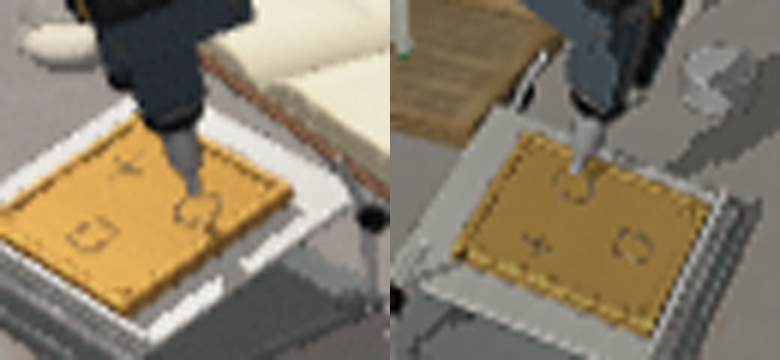

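View pics/z15.png

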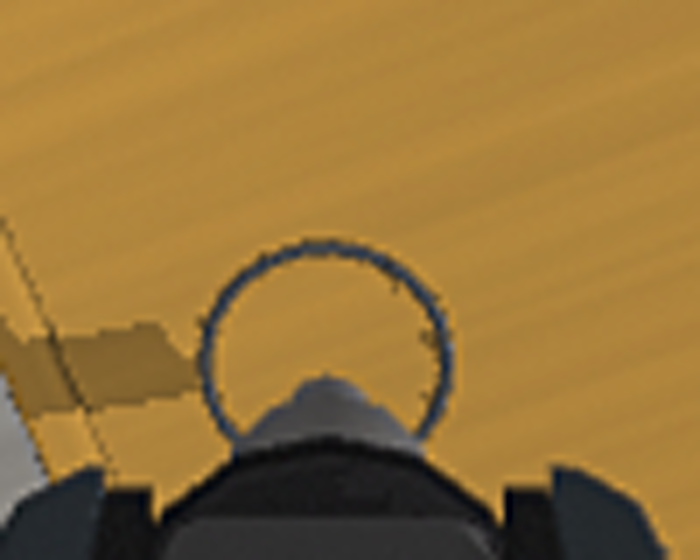

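Foot and ring centre agree within about 1 mm. Now approaching contact.

```bash
cat > f.py <<'E'
from h import *
from tgt import n,ring
F=[];P=[]
for i in range(6):
    manip.snapshot('scene'); o=manip.observe(); F.append(o['force']); P.append(o['tcp_pos'])
F=np.array(F);P=np.mean(P,0); print('F.n',(F@n).mean().round(2),'sd',(F@n).std().round(2),'F',F.mean(0).round(2),'tip height over plane (foot out)',((P-66.9*n-ring)@n).round(2),'P',P.round(1),'t',o['time_s'])
E
python3 f.py; python3 -m inch '[[0,0,0,0.1,0,-0.4,1],[0,0,0,0.22,0.03,-0.8,1],[0,0,0,0.3,0.05,-1.1,1],[0,0,0,0.3,0.05,-1.1,1],[0,0,0,0.3,0.05,-1.1,1]]'; python3 f.py
```

```text
F.n -0.96 sd 0.29 F [-0.19 -0.11 -1.06] tip height over plane (foot out) 14.75 P [505.6  99.6 139.4] t 14.55
time_s: 14.97
tcp_pos: [508.5, 100.0, 127.8]
tcp_rot: [[-0.943, 0.203, 0.264], [0.222, 0.974, 0.04], [-0.249, 0.096, -0.964]]
force: [-1.2, -0.5, -0.1]
grip_width: 23.8
F.n 0.16 sd 0.43 F [-1.03 -0.02 -0.12] tip height over plane (foot out) 3.07 P [508.4 100.  128.1] t 15.2667
```

```bash
python3 -m inch '[[0,0,0,0.013,0.002,-0.05,1],[0,0,0,0.027,0.004,-0.1,1],[0,0,0,0.027,0.004,-0.1,1]]'; python3 f.py;python3 -m inch '[[0,0,0,0.013,0.002,-0.05,1],[0,0,0,0.027,0.004,-0.1,1],[0,0,0,0.027,0.004,-0.1,1]]'; python3 f.py
```

```text
time_s: 15.52
tcp_pos: [508.8, 100.1, 127.1]
tcp_rot: [[-0.943, 0.203, 0.265], [0.222, 0.974, 0.04], [-0.25, 0.097, -0.963]]
force: [-0.6, 0.3, -0.1]
grip_width: 23.8
F.n 0.36 sd 0.49 F [-1.37  0.05 -0.  ] tip height over plane (foot out) 2.06 P [508.8 100.1 127.1] t 15.8167
time_s: 16.07
tcp_pos: [509.1, 100.1, 126.1]
tcp_rot: [[-0.943, 0.203, 0.265], [0.222, 0.974, 0.04], [-0.25, 0.097, -0.963]]
force: [-1.4, 0.0, 0.0]
grip_width: 24.1
F.n 0.77 sd 0.37 F [-1.07 -0.24  0.5 ] tip height over plane (foot out) 1.01 P [509.1 100.1 126.1] t 16.3667
```

```bash
python3 -m inch '[[0,0,0,0.02,0.003,-0.07,1],[0,0,0,0.04,0.006,-0.14,1],[0,0,0,0.058,0.009,-0.21,1],[0,0,0,0.058,0.009,-0.21,1]]'; python3 f.py; python3 f.py
python3 - <<'E'
from h import *
for nm in('wrist','side','scene'):
    d=manip.snapshot(nm);np.save(nm+'12.npy',d,allow_pickle=True)
L=lambda n:np.load(n+'.npy',allow_pickle=True).item()
a=cv2.resize(L('scene12')['img'][155:215,230:295,::-1],None,fx=6,fy=6,interpolation=2);b=cv2.resize(L('side12')['img'][205:265,240:305,::-1],None,fx=6,fy=6,interpolation=2)
cv2.imwrite('pics/z16.png',np.hstack([a,b]))
cv2.imwrite('pics/z17.png',cv2.resize(L('wrist12')['img'][150:250,225:345,::-1],None,fx=6,fy=6,interpolation=2))
E
```

```text
time_s: 16.7
tcp_pos: [509.7, 100.2, 123.9]
tcp_rot: [[-0.943, 0.203, 0.265], [0.222, 0.974, 0.04], [-0.25, 0.097, -0.963]]
force: [-1.4, 0.3, 2.2]
grip_width: 23.6
F.n 2.12 sd 0.32 F [-1.54 -0.38  1.76] tip height over plane (foot out) -1.16 P [509.7 100.2 124. ] t 17.0
F.n 1.99 sd 0.52 F [-1.76 -0.15  1.57] tip height over plane (foot out) -1.14 P [509.7 100.2 124.1] t 17.3
```

View pics/z16.png

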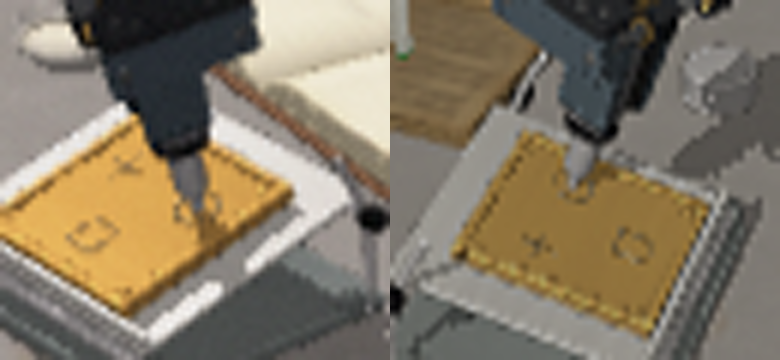

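View pics/z17.png

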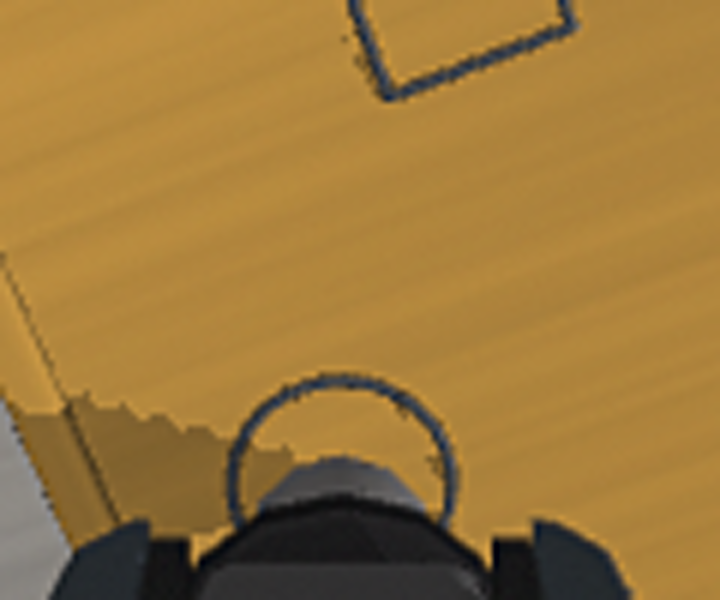

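Run:
```python
from p2 import *
w=L('wrist10'); cv2.imwrite('pics/z18.png',cv2.resize(w['img'][60:225,200:410,::-1],None,fx=3.6,fy=3.6,interpolation=2))
```

```text
(no output)
```

View pics/z18.png

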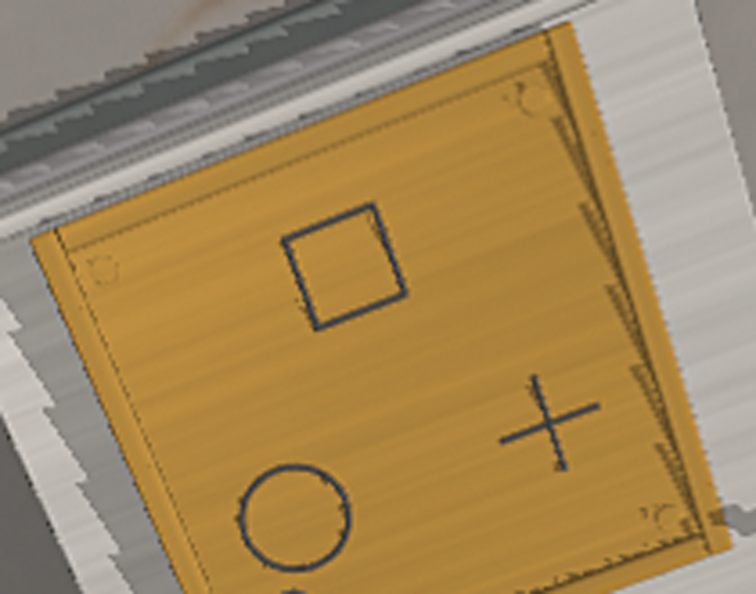

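Run:
```python
from p2 import *
k=lambda X,Y:(200+X/3.6-.4,60+Y/3.6-.4)
W10=dict(ring=k(295,518),cross=k(549,423),FR=k(32,240),FL=k(573,24),BL=k(731,548))
fit([(L('wrist10'),W10,.5)])
p,R,r=fit([(L('wrist10'),W10,.5),(w1,W1,.5),(w9,W9,.5),(s1,D1,.5),(c1,S0,.5)])
p,R,r=fit([(L('wrist10'),W10,.5),(w1,W1,.5),(w9,W9,.5)])
o=manip.observe(); print('angle',np.degrees(np.arccos(-R[:,2]@o['tcp_rot'][:,2])),o['force'],o['time_s'],o['grip_width'])
```

```text
pos [508.2 129.7  49.7] yaw,tilt deg [ 8.52 14.16] sd [1.61 1.52 1.84] [0.24 1.3 ] cost 0.64
ring [528.  102.3  61.9] normal [-0.2419 -0.0363  0.9696] biases [-0. -0. -0.]
pos [507.6 129.4  49. ] yaw,tilt deg [ 8.59 15.47] sd [0.77 0.79 0.97] [0.16 0.55] cost 17.92
ring [527.1 102.   61.5] normal [-0.2637 -0.0398  0.9638] biases [ 0.81  0.35  0.48  0.22  0.58 -1.28 -1.69  0.49  0.08 -1.55 -0.73 -0.16
  2.2  -0.69  0.88]
pos [507.3 129.9  48.4] yaw,tilt deg [ 8.58 15.37] sd [0.92 0.88 1.3 ] [0.16 0.63] cost 8.93
ring [526.8 102.5  60.9] normal [-0.262  -0.0396  0.9642] biases [ 1.14 -0.11  0.91  0.51  0.09 -1.06 -1.64  0.02  0.15]
angle 0.16368995138858122 [-1.58786819 -1.08812514  1.4134857 ] 17.45 23.533971524300945
```

```bash
python3 - <<'E'
from h import *
d=np.load('side12.npy',allow_pickle=True).item(); cv2.imwrite('pics/side12.png',d['img'][:,:,::-1])
E
python3 f.py; python3 -c "
from cell import manip
print(manip.close_job())"
```

```text
F.n 1.69 sd 0.21 F [-1.61 -0.5   1.29] tip height over plane (foot out) -1.16 P [509.7 100.2 124. ] t 17.75
the job is handed in; nothing more can be done
None
```

View pics/side12.png

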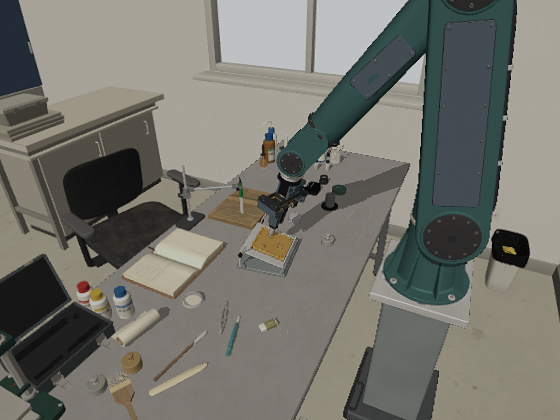

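I handed the job in at about 17.8 s, with the gripper still holding the gauge pressed inside the ring mark. The hand-in gave no verdict.

- **Zeroing on the disc:** I lifted the gauge straight out of the stand and pressed its foot near the middle of the disc. That press was about 3 N, with the foot roughly half way in, held a little over a second.
- **On the plaque:** the gauge is within about 0.2° of my fitted face direction, which leans back 15.4 to 15.5° with an uncertainty of about 0.6°. One picture taken alone gave 14.2°. The foot sits within about 1 to 2 mm of the ring's centre.
- **How far the foot is in:** by the depth the tool moved after contact, the foot is about 4 mm in, which is half way. The press force averaged 3.0 N at first and 2.65 N in the last check; readings scatter by about 0.3 N. The last figure alone would put the foot at about 3.3 mm, still not bottomed.
- **Other things on the table:** I saw no sign in the pictures that anything else had moved, but I did not measure each object again at the end.

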